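Lock the push-and-turn cap on the used-bur pot

TASK

Close the white used-bur pot that stands in the black tray with its blue push-and-turn cap: set the cap in the mouth so that its two orange lugs go down through the gaps, press it down and twist it clockwise to the end stop, then let go so that it springs up a little and stays locked under the collar, level. Do not force it, and leave the other things on the table and in the tray where they are.

Things in the scene. Friction and masses are not known exactly. Their poses are not given: they have to be found in the camera images.
- pot: White used-bur pot with the black tray it is fixed in; the unit does not move. Origin on the pot's upright axis at table level, z up. Pot 70 mm across, its collar 75 mm. Tray floor 6 mm high, walls 45 mm high, spanning x -135 to 135 mm and y -90 to 190 mm in this frame.
- pot_mouth (a point): On the pot's axis at the collar's top, 105 mm above the table; axes as the pot's. The fixed collar has a 5 mm thick inward ledge round a 52 mm opening, with two opposite gaps, 30 degrees wide, orange marks outside them. The line through the gaps lies within 0.6 rad either way of this x axis: not measured, see or feel for it. A lug has 4 degrees to spare each way; the plug 2 mm all round.
- seal_top (a point): On the axis, top of the grey spring-loaded seal disc (44 mm across) in the mouth when nothing presses it, 10 mm below the collar's top: the cap's underside rests here before pressing (lugs in the gaps). With the lugs on the ledge instead, the underside is only 8 mm below the collar's top. The spring gives 2 N plus 0.5 N per mm; travel 15 mm.
- press_level (a point): On the axis, 22.5 mm below the collar's top: a good height for the cap's underside while twisting (about 8 N; never over 50 N). From a gap's centre clockwise, seen from above: a hump under the ledge at 15 to 33 degrees, passed only with the underside 21 mm or more below the collar's top, then a pocket to 63 degrees, then an end stop. The cap turns 0.8 to 1 rad. A wall bars the other way.
- lock_level (a point): On the axis, 17.5 mm below the collar's top: where the cap's underside sits when the lugs are in the pockets past the hump and the spring has pushed the released cap up against the ledge (locked).
- cap: The blue cap, 50 to 85 g, standing upright on the table. Origin at the centre of its underside, z up. Nose tapering from 32 mm diameter at the bottom to 48 mm at 7 mm, plug 48 mm up to 24 mm. Two orange lugs at +x and -x, 10 mm wide, from 8 to 12.5 mm height, reaching 30.5 mm from the axis. On top a bar grip, 44 mm along x, 14 mm along y, from 24 to 60 mm height. A half turn changes nothing.
- plain_lid: Bystander: a plain grey lid without lugs, 74 mm across, 9 mm high with a knob 22 mm across on top (31 mm high in all), lying on the table. Origin at the centre of its underside.
- open_pot: Bystander: open white pot with used burs standing in the tray, about 66 mm across, 74 mm high (burs to 87 mm). Origin at the centre of its underside.
- spray_can: Bystander: disinfectant can, 66 mm across, 190 mm high, origin at the centre of its underside.
- wipes_tub: Bystander: white tub with red lid, 90 mm across, 150 mm high, origin at the centre of its underside.
- amber_bottle: Bystander: amber bottle, 54 mm across, 120 mm high, origin at the centre of its underside.
- probe: Bystander: thin steel hand instrument lying on the table, 8 mm thick, about 140 mm long along its x; origin near its middle.
Things that resemble listed ones, but are neither listed nor needed, are in the scene too. Of the things shaped like the cap, the blue one is meant.

How it is judged:
By the outcome, as a careful person would: the job done as asked, in the order asked, and still so for the second after the job is handed in, with the robot touching nothing.
It also fails if it takes over 72 s, if anything falls off the work surface, if the arm or the gripper's body presses on something with over 40 N, if the wrist force passes 120 N, or if a joint passes its speed limit or range.

ROBOT

A 6-joint arm with a two-finger parallel gripper is mounted at the origin on the work surface. World frame = base frame: x ahead of the robot, y to its left, z up, the work surface at z = 0. Lengths are in mm, angles in rad, forces in N, time in s.
With the tool pointing down it reaches from about 300 to 775 mm from the base axis. Payload 14.6 kg.
Tool frame: the origin (TCP) lies midway between the tips of the shut fingers; the grasp point (between the pads) lies 19 mm behind it (manip.hold_point_z is the distance from the TCP to the grasp point, in mm); z points along the fingers, y is the direction in which the jaws open and shut (so a half turn about z gives the same grasp; the last joint's range is limited). The gripper opens to 94 mm and grips with 3 to 60 N. Pads are 16 mm wide; open, the fingers measure 119 mm over their backs; the gripper's body (75 mm by 177 mm) begins 78 mm behind the grasp point.
Start: joints at [1.073, 0.3, 1.521, -0, 1.321, -0.067], TCP at [229.675, 499.739, 205.446] pointing down, gripper open.
Joint ranges: [-3.03, 3.03], [-0.79, 2.21], [0.23, 2.52], [-1.04, 4.18], [0, 3.07], [-2.55, 2.55]. Speed limits (rad/s): [2.22, 2.22, 2.57, 3.14, 3.14, 3.14].

INTERFACE

Orientations are given as [roll, pitch, yaw] about the fixed x, y, z axes, in that order (R = Rz(yaw) Ry(pitch) Rx(roll)).
In Python, from cell import manip gives the robot as it stands.
- The arm moves only by the shell command python3 -m crank 'ROWS' [OPENING] [FORCE]. ROWS is JSON, a list of rows, each an object with "offset": the shift along the world's x, y, z in m, a list of three; "spin": the turn about the world's z in degrees. In form: [{"offset": [dx, dy, dz], "spin": spin}, ...]. A call has exactly 8 rows; each row is the pose to reach, as a shift and turn from the pose measured when the call began; what a row does not reach only later rows make up. A row lasts 1/12 s, in which the tool goes at most 41.7 mm and 7.16 degrees, less where a joint would pass 70% of its speed; a pose out of reach is approached as far as the arm can. A call with a gripper value outside its range is refused whole. OPENING is the opening, from 0 (shut) to 1 (fully open), set as the call begins (- or left out, the last holds). The fingers move at their own pace and stop on an object; FORCE is the grip in N (left out, the last holds). Time passes only in rows, so rows that repeat a pose let the fingers close, or fill a call up. It gives the time, the measured TCP pose, the force and the opening at its end, in the units of the state.
- manip.read_state(): the state, without advancing time (a new reading comes with each control period).
- manip.camera(name): name is "scene" or "top" or "wrist"; returns a dict with "pixels" (420x560x3 uint8, red, green, blue), "fx", "fy", "cx", "cy" (pixels), "extrinsics" (4x4, takes a point from world to camera coordinates); the wrist camera has in their place "hand_eye" (4x4, takes a point from camera to tool coordinates, whose origin is the TCP and whose axes are the flange's). Camera axes: x right, y down, z forward; pixel columns grow to the right and rows downward; lengths in mm; the calibration is good to about 2 mm. The wrist camera is an equidistant fisheye: a pixel r from the principal point sees the ray r / f radians off the axis. A picture is of the moment at which its call begins: read the wrist's pose just before it. There is no depth.
- manip.sign_off(): hands the job in, once; it reports no verdict.
Trained networks look in a picture, given as the dict that the camera call returned (one of the last four; its "shot" number tells which), for a name from the list of things; names that differ only in an ending like _2 or _b are one class to them, and where a whole thing is asked for, a point or a joint stands for the part that bears it (a point fixed in the world has none). Each returns a list of dicts, best first, with "conf" (0 to 1); they miss things now and then, are a little off and sometimes report something else, mostly with a low value. They report only what shows in the picture. A call takes as long as a camera call. They do not tell look-alikes from the thing itself.
- manip.search_frame(picture, name): "location" ([x, y, z] in mm, in world coordinates, good to about 4 mm: the middle of the surface that is visible of it).
- manip.masks_of(picture, name): "mask" (420x560 bool, what is visible of it).
The state is a dict: "clock": time; "joints": joint angles; "qd": joint speeds; "effort": joint torques, N m; "eef_pos": TCP position; "eef_rot": TCP orientation; "wrist_force": force on the tool from outside, world axes, zero at the start; "moment": the same for the moment, N m; "finger_gap": finger opening in mm.
Only numpy, scipy, OpenCV 4.12 (cv2) and the standard library are available. Lean on these libraries where they do the work, as an engineer would, in place of code of your own. Each camera call takes 0.05 s, during which the arm holds its last target. There are 200 camera calls.

## Working session

There is one attempt and no reset: what is moved stays moved. The work goes in short steps, Python scripts to look and compute and a shell command to move; the robot and the scene stay as the last step left them, time stands still between calls to the robot, and variables do not carry over. Pictures are saved under pics/ and viewed, about 8 in all and at most 12, crops included, and the job is handed in when it is done.

```bash
mkdir -p pics; ls
cat > h.py <<'E'
import numpy as np, cv2
from cell import manip
def save(p,n): cv2.imwrite('pics/'+n,cv2.cvtColor(np.ascontiguousarray(p['pixels']),cv2.COLOR_RGB2BGR))
def proj(p,X):
    E=np.array(p['extrinsics']); c=E[:3,:3]@np.array(X,float)+E[:3,3]
    return p['fx']*c[0]/c[2]+p['cx'],p['fy']*c[1]/c[2]+p['cy']
def onz(p,u,v,z):
    E=np.array(p['extrinsics']);R=E[:3,:3];o=-R.T@E[:3,3]
    d=R.T@np.array([(u-p['cx'])/p['fx'],(v-p['cy'])/p['fy'],1]); return o+d*(z-o[2])/d[2]
E
python3 - <<'E'
from h import *
s=manip.read_state();print(s['eef_pos'],s['eef_rot'],s['finger_gap'],s['clock'])
ps={n:manip.camera(n) for n in('scene','top')}
for n,p in ps.items():
    save(p,n+'0.png')
    E=np.array(p['extrinsics']);print(n,'cam',-E[:3,:3].T@E[:3,3])
    for o in('cap','pot','plain_lid','open_pot','spray_can','wipes_tub','amber_bottle','probe'):
        for d in manip.search_frame(p,o)[:3]: print(n,o,np.round(d['location']),round(d['conf'],2),np.round(proj(p,d['location'])))
E
```

```text
pics
[229.55652289 499.51241077 204.87820722] [-3.14042039e+00 -6.86029580e-05  2.71079444e+00] 93.71773210803704 0.0
scene cam [1053.86051934 -617.19804997  814.0077712 ]
scene cap [ 573. -172.   32.] 0.79 [260. 242.]
scene cap [ 476. -143.   33.] 0.72 [239. 215.]
scene cap [ 657. -110.   27.] 0.62 [305. 246.]
scene pot [586. 121.  15.] 0.93 [339. 184.]
scene pot [808. -31. 117.] 0.28 [385. 232.]
scene plain_lid [ 574. -336.   13.] 0.66 [208. 294.]
scene open_pot [602. 224.  58.] 0.91 [366. 155.]
scene spray_can [ 779. -191.  142.] 0.75 [329. 264.]
scene wipes_tub [810. -33. 117.] 0.96 [386. 233.]
scene wipes_tub [580. 117.  18.] 0.57 [336. 183.]
scene amber_bottle [ 693. -360.   77.] 0.72 [237. 318.]
scene amber_bottle [586. 117.  19.] 0.17 [338. 183.]
scene probe [ 375. -460.    4.] 0.53 [106. 284.]
top cam [ 288.27183515  -76.27588098 1524.64897033]
top cap [ 560. -165.   22.] 0.78 [300. 224.]
top cap [774.  -3. 151.] 0.67 [237. 150.]
top cap [ 466. -134.   25.] 0.58 [293. 256.]
top pot [560. 152.   6.] 0.88 [197. 237.]
top plain_lid [ 566. -332.   12.] 0.61 [353. 217.]
top open_pot [595. 233.  49.] 0.82 [167. 226.]
top open_pot [558. 152.   7.] 0.57 [197. 237.]
top spray_can [ 750. -162.  178.] 0.7 [293. 149.]
top spray_can [ 560. -164.   22.] 0.33 [299. 224.]
top wipes_tub [775.  -4. 152.] 0.8 [237. 149.]
top amber_bottle [ 672. -336.   80.] 0.73 [353. 178.]
```

```bash
python3 -c "
import cv2,numpy as np
a=cv2.imread('pics/scene0.png');b=cv2.imread('pics/top0.png')
cv2.imwrite('pics/both.png',cv2.resize(np.vstack([a,b]),(0,0),fx=.71,fy=.71))"
```

```text
(no output)
```

View pics/scene0.png

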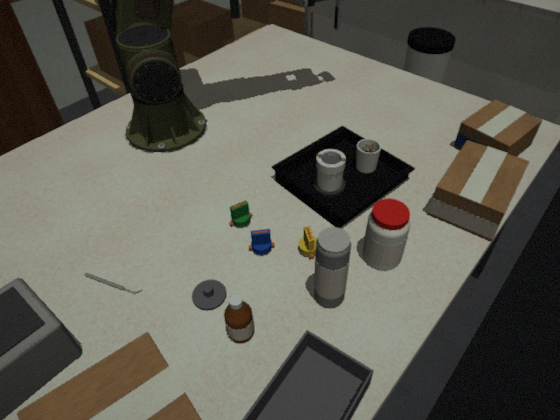

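View pics/top0.png

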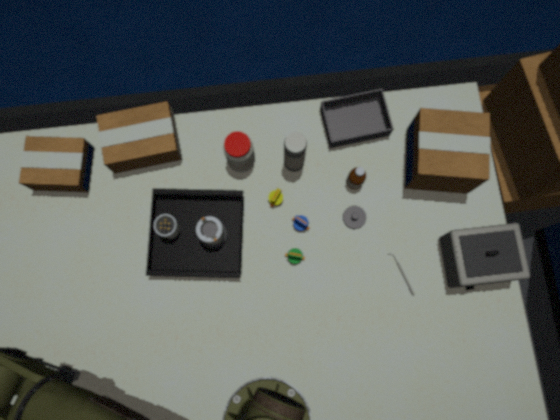

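The blue cap is at scene (261,242) and top (300,224). The white collared pot is at scene (330,165) and top (210,231). I'll triangulate both.

```bash
cat >> h.py <<'E'
def tri(obs):
    A=np.zeros((3,3));b=np.zeros(3)
    for p,u,v in obs:
        a=onz(p,u,v,0);c=onz(p,u,v,100);d=(c-a)/np.linalg.norm(c-a);P=np.eye(3)-np.outer(d,d);A+=P;b+=P@a
    return np.linalg.solve(A,b)
E
python3 - <<'E'
from h import *
S=manip.camera('scene');T=manip.camera('top')
print('pot',tri([(S,330,157),(T,209,231)]))
c=[]
for p in(S,T):
    hsv=cv2.cvtColor(np.ascontiguousarray(p['pixels']),cv2.COLOR_RGB2HSV)
    m=cv2.inRange(hsv,(108,120,50),(128,255,255))
    n,l,st,ce=cv2.connectedComponentsWithStats(m)
    x=(261,242) if p is S else (300,224)
    i=min(range(1,n),key=lambda i:np.hypot(*(ce[i]-x))+1000*(st[i,4]<20));print(st[i],ce[i]);c.append((p,*ce[i]))
print('cap',tri(c))
a=cv2.resize(S['pixels'][185:265,215:325],(0,0),fx=4,fy=4,interpolation=2);b=cv2.resize(T['pixels'][195:275,190:320],(0,0),fx=4,fy=4,interpolation=2)
w=max(a.shape[1],b.shape[1]);im=np.zeros((a.shape[0]+b.shape[0],w,3),np.uint8);im[:a.shape[0],:a.shape[1]]=a;im[a.shape[0]:,:b.shape[1]]=b
im=np.clip(im.astype(float)*1.5,0,255).astype(np.uint8)
cv2.imwrite('pics/c.png',im[:,:,::-1][:600] if 0 else cv2.resize(im[:,:,::-1],(0,0),fx=.9,fy=.9))
print(S['cx'],T['fx'],manip.read_state()['clock'])
E
```

```text
pot [558.93077978 105.5124093  101.42342213]
[251 231  20  24 347] [260.98559078 242.75504323]
[294 220  13  11  71] [299.18309859 225.42253521]
cap [ 560.83814902 -161.13655025    9.89964853]
292.100491012315 499.98254502840985 1.0
```

View pics/c.png

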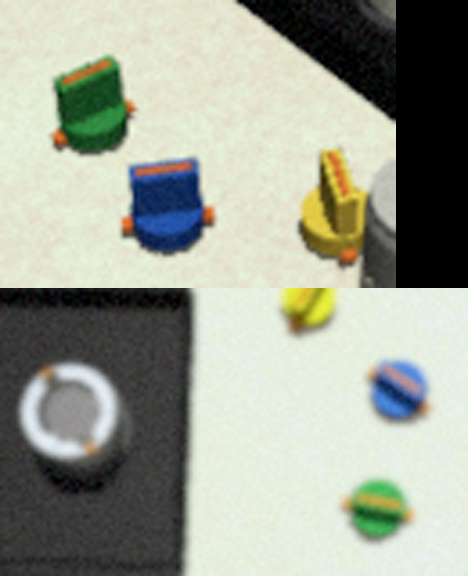

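Grip plan: the cap's bar lies at about 57°, and the pot's gaps at about 29°. First I'll go over the pot for a close look, turning on the way (yaw 155° → 57°).

```bash
python3 -m crank '[{"offset":[0.02,-0.025,0.005],"spin":-6},{"offset":[0.045,-0.055,0.01],"spin":-13},{"offset":[0.07,-0.085,0.02],"spin":-20},{"offset":[0.095,-0.115,0.03],"spin":-27},{"offset":[0.12,-0.145,0.04],"spin":-34},{"offset":[0.145,-0.175,0.05],"spin":-41},{"offset":[0.17,-0.205,0.06],"spin":-48},{"offset":[0.195,-0.235,0.06],"spin":-55}]' 1 10
python3 -m crank '[{"offset":[0.02,-0.025,0],"spin":-6},{"offset":[0.04,-0.05,0],"spin":-12},{"offset":[0.06,-0.075,0],"spin":-18},{"offset":[0.08,-0.1,0],"spin":-24},{"offset":[0.1,-0.12,0],"spin":-30},{"offset":[0.115,-0.14,0],"spin":-36},{"offset":[0.13,-0.16,0],"spin":-43},{"offset":[0.13,-0.16,0],"spin":-43}]'
python3 - <<'E'
from h import *
s=manip.read_state();print(s['eef_pos'],s['eef_rot'],s['joints'])
w=manip.camera('wrist');save(w,'w1.png');print(w['fx'],w['cx'],w['cy'],np.round(w['hand_eye'],3))
E
```

```text
clock: 1.67
eef_pos: [426.0, 263.3, 267.6]
eef_rot: [3.139, -0.001, 1.745]
wrist_force: [1.1, 0.7, -0.3]
finger_gap: 94.0
clock: 2.33
eef_pos: [557.7, 100.2, 267.0]
eef_rot: [3.139, -0.0, 0.984]
wrist_force: [-0.7, -1.0, -0.8]
finger_gap: 94.0
[557.65217879 100.2393691  267.02056955] [ 3.13855624e+00 -2.01035724e-04  9.84157753e-01] [ 0.11407469  0.29747089  1.38181895 -0.00181526  1.4598524   0.70091233]
325.19226210127806 276.34600785171256 213.07439785800872 [[-1.00000e-03 -9.66000e-01 -2.60000e-01  7.52480e+01]
 [ 1.00000e+00 -1.00000e-03  0.00000e+00  3.92000e-01]
 [-0.00000e+00 -2.60000e-01  9.66000e-01 -1.78803e+02]
 [ 0.00000e+00  0.00000e+00  0.00000e+00  1.00000e+00]]
```

View pics/w1.png

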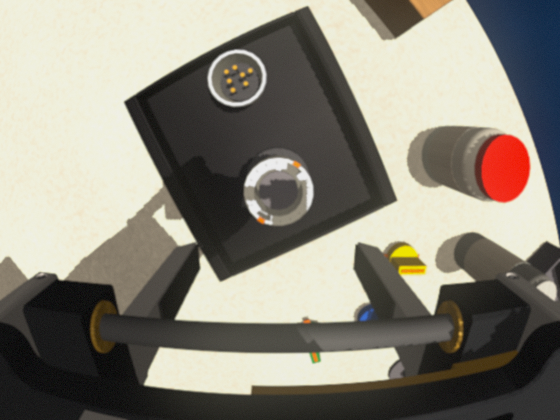

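The wrist view shows the collar centred at about (278,191), with orange gap marks at about (297,164) and (262,220). Next I'll measure them by ray.

```bash
cat >> h.py <<'E'
from scipy.spatial.transform import Rotation as Rn
def wray(w,s,u,v):
    x,y=(u-w['cx'])/w['fx'],(v-w['cy'])/w['fy'];th=np.hypot(x,y);k=np.sin(th)/max(th,1e-9)
    H=np.array(w['hand_eye']);R=Rn.from_euler('xyz',s['eef_rot']).as_matrix()
    d=R@H[:3,:3]@np.array([x*k,y*k,np.cos(th)]);o=R@H[:3,3]+np.array(s['eef_pos']);return o,d
def wz(w,s,u,v,z):
    o,d=wray(w,s,u,v);return o+d*(z-o[2])/d[2]
def wproj(w,s,X):
    H=np.array(w['hand_eye']);R=Rn.from_euler('xyz',s['eef_rot']).as_matrix()
    t=R.T@(np.array(X)-s['eef_pos']);c=H[:3,:3].T@(t-H[:3,3]);r=np.hypot(c[0],c[1]);th=np.arctan2(r,c[2])
    return w['cx']+w['fx']*th*c[0]/r,w['cy']+w['fy']*th*c[1]/r
def rect(w,s,x,y,z,half=60,n=480):
    # top-down orthographic resample of plane z: image right=+x world, up=+y
    g=np.linspace(-half,half,n);mu=np.zeros((n,n),np.float32);mv=mu.copy()
    for i in range(n):
        for j in range(n): mu[i,j],mv[i,j]=wproj(w,s,[x+g[j],y-g[i],z])
    return cv2.remap(np.ascontiguousarray(w['pixels']),mu,mv,cv2.INTER_CUBIC)
def orange(img,s0=110): return cv2.inRange(cv2.cvtColor(img,cv2.COLOR_RGB2HSV),(4,s0,90),(20,255,255))
E
python3 - <<'E'
from h import *
s=manip.read_state();w=manip.camera('wrist')
print(wz(w,s,278,191,105))
r=rect(w,s,558,105,105)
cv2.imwrite('pics/r1.png',r[:,:,::-1])
m=orange(r);n,l,st,ce=cv2.connectedComponentsWithStats(m)
for i in range(1,n):
    if st[i,4]>15: print(st[i],np.round([558+(ce[i][0]-239.5)/4,105-(ce[i][1]-239.5)/4],1))
E
```

```text
[563.19953519 107.06569185 105.        ]
[379 166  29  34 690] [596.4 118.9]
[114 288  32  37 830] [530.5  88.9]
```

View pics/r1.png

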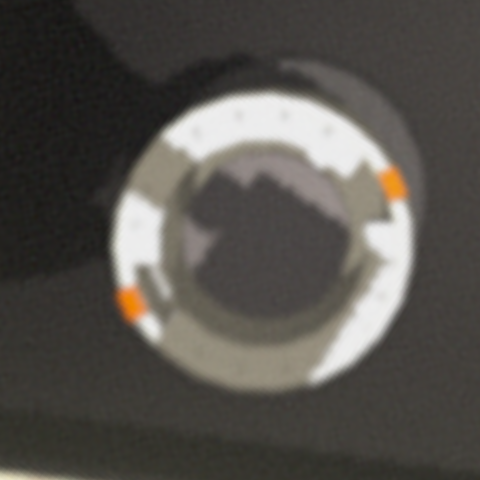

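The collar measures 75 mm across on plane z=105, as it should. Its centre is about (563.5,104) and the gap line is at 24.5°. Next, over the cap.

```bash
python3 -m crank '[{"offset":[0,-0.03,0],"spin":0},{"offset":[0,-0.07,-0.01],"spin":0},{"offset":[0,-0.11,-0.02],"spin":0},{"offset":[0,-0.15,-0.04],"spin":0},{"offset":[0,-0.19,-0.06],"spin":0},{"offset":[0,-0.225,-0.07],"spin":0},{"offset":[0,-0.255,-0.07],"spin":0},{"offset":[0,-0.255,-0.07],"spin":0}]' 0.6
python3 - <<'E'
from h import *
s=manip.read_state();w=manip.camera('wrist');print(s['eef_pos'],s['eef_rot'])
im=w['pixels'].copy()
for z in(60,10):
    r=rect(w,s,562,-162,z);cv2.imwrite(f'pics/k{z}.png',r[:,:,::-1])
    m=orange(r);n,l,st,ce=cv2.connectedComponentsWithStats(m)
    for i in range(1,n):
        if st[i,4]>40: print(z,st[i],np.round([562+(ce[i][0]-239.5)/4,-162-(ce[i][1]-239.5)/4],1), np.round(cv2.fitLine(np.argwhere(l==i)[:,::-1].astype(np.float32),2,0,.01,.01).ravel(),3))
cv2.imwrite('pics/k.png',np.hstack([cv2.imread('pics/k60.png'),cv2.imread('pics/k10.png')])[:, 80:880])
E
```

```text
clock: 3.1
eef_pos: [555.3, -155.5, 196.4]
eef_rot: [3.14, 0.0, 0.994]
wrist_force: [0.1, 0.5, 0.6]
finger_gap: 56.6
[ 555.27285906 -155.50175301  196.44061102] [3.14011326e+00 1.93860867e-04 9.94040487e-01]
60 [317 128  39  39 890] [ 586.2 -138.7] [  0.756   0.654 336.118 146.424]
60 [ 211  202  100  111 2270] [ 567.2 -166.4] [  0.656  -0.755 260.314 256.916]
10 [ 307  154   46   46 1201] [ 584.5 -146. ] [  0.755   0.656 329.64  175.621]
10 [ 185  239  115  130 3059] [ 562.6 -178. ] [  0.656  -0.755 241.837 303.695]
```

View pics/k.png

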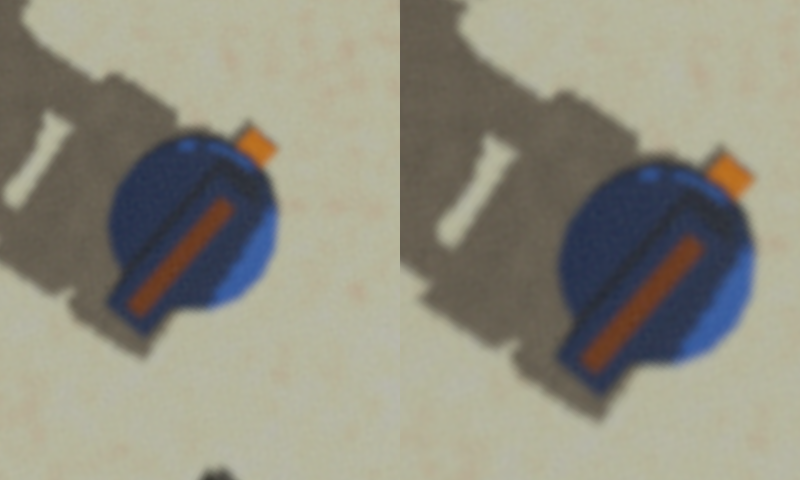

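The stripe at z=60 and the lug at z=10 agree on the cap: axis at (567,-166.5), angle 49°. I'll turn by -8° and descend so the TCP is about 30 mm above the table.

```bash
python3 -m crank '[{"offset":[0.006,-0.006,-0.02],"spin":-4},{"offset":[0.012,-0.011,-0.05],"spin":-8},{"offset":[0.012,-0.011,-0.08],"spin":-8},{"offset":[0.012,-0.011,-0.105],"spin":-8},{"offset":[0.012,-0.011,-0.105],"spin":-8},{"offset":[0.012,-0.011,-0.105],"spin":-8},{"offset":[0.012,-0.011,-0.105],"spin":-8},{"offset":[0.012,-0.011,-0.105],"spin":-8}]' 0.6
python3 - <<'E'
from h import *
s=manip.read_state();w=manip.camera('wrist');print(s['eef_pos'],np.degrees(s['eef_rot']))
z=60
r=rect(w,s,562,-162,z)
m=orange(r);n,l,st,ce=cv2.connectedComponentsWithStats(m)
for i in range(1,n):
        if st[i,4]>40: print(z,st[i],np.round([562+(ce[i][0]-239.5)/4,-162-(ce[i][1]-239.5)/4],1), np.round(cv2.fitLine(np.argwhere(l==i)[:,::-1].astype(np.float32),2,0,.01,.01).ravel(),3))
E
```

```text
clock: 3.82
eef_pos: [568.7, -163.9, 94.3]
eef_rot: [3.137, -0.002, 0.856]
wrist_force: [0.6, -0.4, 0.4]
finger_gap: 56.4
[ 568.67119756 -163.94029179   94.29865953] [ 1.79712975e+02 -1.03989044e-01  4.90483123e+01]
60 [  0  20  18  24 342] [ 504.  -109.9] [ 0.182  0.983  7.632 31.082]
60 [335 129  39  39 867] [ 590.6 -139. ] [  0.715   0.699 353.995 147.314]
60 [ 209  202  102  114 2398] [ 566.7 -167.1] [  0.662  -0.75  258.338 259.888]
```

```bash
python3 -m crank '[{"offset":[-0.001,-0.002,-0.015],"spin":0},{"offset":[-0.002,-0.003,-0.035],"spin":0},{"offset":[-0.002,-0.003,-0.052],"spin":0},{"offset":[-0.002,-0.003,-0.062],"spin":0},{"offset":[-0.002,-0.003,-0.064],"spin":0},{"offset":[-0.002,-0.003,-0.064],"spin":0},{"offset":[-0.002,-0.003,-0.064],"spin":0},{"offset":[-0.002,-0.003,-0.064],"spin":0}]' 0.6
python3 -m crank '[{"offset":[0,0,0],"spin":0},{"offset":[0,0,0],"spin":0},{"offset":[0,0,0],"spin":0},{"offset":[0,0,0],"spin":0},{"offset":[0,0,0],"spin":0},{"offset":[0,0,0],"spin":0},{"offset":[0,0,0],"spin":0},{"offset":[0,0,0],"spin":0}]' 0 30
```

```text
clock: 4.53
eef_pos: [567.2, -167.3, 31.3]
eef_rot: [3.135, -0.002, 0.856]
wrist_force: [0.6, -0.2, 1.2]
finger_gap: 56.6
clock: 5.2
eef_pos: [567.1, -167.2, 31.2]
eef_rot: [3.135, -0.002, 0.856]
wrist_force: [-0.6, 0.7, -0.1]
finger_gap: 13.3
```

Gripped (13.3 mm on the 14 mm bar). Now I'll lift and carry it to above the mouth.

```bash
python3 -m crank '[{"offset":[0,0,0.02],"spin":0},{"offset":[0,0,0.05],"spin":0},{"offset":[0,0,0.085],"spin":0},{"offset":[0,0.005,0.12],"spin":0},{"offset":[0,0.02,0.145],"spin":-3},{"offset":[-0.001,0.045,0.15],"spin":-6},{"offset":[-0.001,0.075,0.15],"spin":-9},{"offset":[-0.002,0.105,0.15],"spin":-12}]'
python3 -m crank '[{"offset":[-0.001,0.03,0],"spin":-2},{"offset":[-0.001,0.06,0],"spin":-4},{"offset":[-0.001,0.09,0],"spin":-6},{"offset":[-0.002,0.12,0],"spin":-8},{"offset":[-0.002,0.145,0],"spin":-10},{"offset":[-0.002,0.16,0],"spin":-12},{"offset":[-0.002,0.166,0],"spin":-12.5},{"offset":[-0.002,0.166,0],"spin":-12.5}]'
python3 - <<'E'
from h import *
s=manip.read_state();w=manip.camera('wrist');print(s['eef_pos'],np.degrees(s['eef_rot']))
r1=rect(w,s,563.5,104,105);r2=rect(w,s,*s['eef_pos'][:2],s['eef_pos'][2]-31+60)
m=orange(r1);n,l,st,ce=cv2.connectedComponentsWithStats(m)
for i in range(1,n):
    if st[i,4]>40: print(st[i],np.round([563.5+(ce[i][0]-239.5)/4,104-(ce[i][1]-239.5)/4],1))
m=orange(r2);n,l,st,ce=cv2.connectedComponentsWithStats(m)
for i in range(1,n):
    if st[i,4]>40: print('cap',st[i],np.round([(ce[i][0]-239.5)/4,-(ce[i][1]-239.5)/4],1))
cv2.imwrite('pics/d.png',cv2.resize(np.hstack([w['pixels'][:420,:],cv2.resize(r1,(420,420))])[:,:,::-1],(0,0),fx=.8,fy=.8))
E
```

```text
clock: 5.87
eef_pos: [565.1, -61.4, 181.8]
eef_rot: [3.135, -0.003, 0.643]
wrist_force: [0.6, -0.1, -1.0]
finger_gap: 13.7
clock: 6.53
eef_pos: [562.9, 105.5, 181.7]
eef_rot: [3.135, -0.003, 0.426]
wrist_force: [-0.0, -0.6, -1.7]
finger_gap: 13.7
[562.93456468 105.47839802 181.6511432 ] [ 1.79601309e+02 -1.64750064e-01  2.44326798e+01]
[359 163  28  35 673] [596.5 118.6]
[ 261  182   58   65 2339] [576.2 110.6]
[   0  261  166  102 5306] [523.5  86.4]
cap [423 146  17  21 234] [47.7 20.7]
cap [366 157  34  38 806] [35.8 16.1]
cap [ 176  203  134   73 2495] [ 0.6 -0. ]
cap [   0  209  136   59 1542] [-42.5   1.3]
cap [  57  349  118   62 1257] [-31.2 -35.5]
```

View pics/d.png

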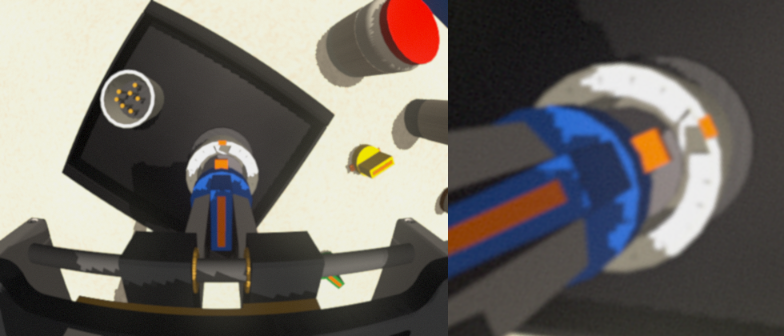

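Mark and cap agree with the earlier fix. The cap needs -1.5 mm in y. I'll go down in stages.

```bash
python3 -m crank '[{"offset":[0.0005,-0.0015,-0.005],"spin":0},{"offset":[0.0005,-0.0015,-0.015],"spin":0},{"offset":[0.0005,-0.0015,-0.027],"spin":0},{"offset":[0.0005,-0.0015,-0.038],"spin":0},{"offset":[0.0005,-0.0015,-0.046],"spin":0},{"offset":[0.0005,-0.0015,-0.049],"spin":0},{"offset":[0.0005,-0.0015,-0.049],"spin":0},{"offset":[0.0005,-0.0015,-0.049],"spin":0}]' && python3 -m crank '[{"offset":[0,0,-0.001],"spin":0},{"offset":[0,0,-0.002],"spin":0},{"offset":[0,0,-0.003],"spin":0},{"offset":[0,0,-0.004],"spin":0},{"offset":[0,0,-0.005],"spin":0},{"offset":[0,0,-0.006],"spin":0},{"offset":[0,0,-0.007],"spin":0},{"offset":[0,0,-0.007],"spin":0}]'
```

```text
clock: 7.25
eef_pos: [563.6, 103.0, 132.7]
eef_rot: [3.134, -0.003, 0.426]
wrist_force: [-0.4, 0.0, -0.3]
finger_gap: 13.8
clock: 7.92
eef_pos: [563.6, 103.0, 125.7]
eef_rot: [3.134, -0.003, 0.426]
wrist_force: [-0.2, 0.4, 1.8]
finger_gap: 13.9
```

```bash
python3 -m crank '[{"offset":[0,0.0005,-0.0005],"spin":0},{"offset":[0,0.001,-0.001],"spin":0},{"offset":[0,0.001,-0.002],"spin":0},{"offset":[0,0.001,-0.003],"spin":0},{"offset":[0,0.001,-0.004],"spin":0},{"offset":[0,0.001,-0.005],"spin":0},{"offset":[0,0.001,-0.005],"spin":0},{"offset":[0,0.001,-0.005],"spin":0}]'
python3 - <<'E'
from h import *
s=manip.read_state();print(s['wrist_force'],s['moment'],s['eef_pos'])
E
```

```text
clock: 8.58
eef_pos: [563.8, 104.0, 120.8]
eef_rot: [3.134, -0.003, 0.426]
wrist_force: [0.1, -2.8, 3.6]
finger_gap: 13.9
[ 0.13176795 -2.78997836  3.61947123] [-0.44820723  0.07763908  0.03273431] [563.78928697 103.96548261 120.82212868]
```

Force 3.6 N at underside 89.8 mm matches the spring, so the lugs are through the gaps. I'll back off about 0.7 mm in y because of the side force, then press to TCP ≈113.

```bash
python3 -m crank '[{"offset":[0,-0.0007,-0.001],"spin":0},{"offset":[0,-0.0007,-0.002],"spin":0},{"offset":[0,-0.0007,-0.0035],"spin":0},{"offset":[0,-0.0007,-0.005],"spin":0},{"offset":[0,-0.0007,-0.0065],"spin":0},{"offset":[0,-0.0007,-0.008],"spin":0},{"offset":[0,-0.0007,-0.008],"spin":0},{"offset":[0,-0.0007,-0.008],"spin":0}]'
python3 -c "
from h import *
s=manip.read_state();print(s['wrist_force'],s['moment'],s['eef_pos'])"
```

```text
clock: 9.25
eef_pos: [563.9, 103.6, 113.1]
eef_rot: [3.135, -0.004, 0.426]
wrist_force: [-0.9, 1.6, 7.5]
finger_gap: 13.7
[-0.8702014   1.64189135  7.51102577] [ 0.57760482  0.46700892 -0.01201243] [563.8855714  103.60417604 113.07013604]
```

```bash
python3 -m crank '[{"offset":[0,0,0],"spin":-4},{"offset":[0,0,0],"spin":-8},{"offset":[0,0,0],"spin":-12},{"offset":[0,0,0],"spin":-16},{"offset":[0,0,0],"spin":-20},{"offset":[0,0,0],"spin":-24},{"offset":[0,0,0],"spin":-28},{"offset":[0,0,0],"spin":-32}]'
python3 -c "
from h import *
s=manip.read_state();print(s['wrist_force'],s['moment'],np.degrees(s['eef_rot']),s['joints'][5])"
```

```text
clock: 9.92
eef_pos: [564.0, 103.6, 113.4]
eef_rot: [3.135, -0.004, -0.136]
wrist_force: [-1.1, 0.6, 8.1]
finger_gap: 13.9
[-1.14584715  0.56718126  8.13772114] [0.0731673  0.46217337 0.0394665 ] [179.60174172  -0.24855681  -7.76379669] 1.8313375945741983
```

```bash
python3 -m crank '[{"offset":[0,0,0],"spin":-2},{"offset":[0,0,0],"spin":-4},{"offset":[0,0,0],"spin":-6},{"offset":[0,0,0],"spin":-8},{"offset":[0,0,0],"spin":-10},{"offset":[0,0,0],"spin":-12},{"offset":[0,0,0],"spin":-13},{"offset":[0,0,0],"spin":-13}]'
python3 -c "
from h import *
s=manip.read_state();print(s['wrist_force'],s['moment'],np.degrees(s['eef_rot']))"
python3 -m crank '[{"offset":[0,0,0],"spin":-0.5},{"offset":[0,0,0],"spin":-1},{"offset":[0,0,0],"spin":-1.5},{"offset":[0,0,0],"spin":-2},{"offset":[0,0,0],"spin":-2.5},{"offset":[0,0,0],"spin":-3},{"offset":[0,0,0],"spin":-3.5},{"offset":[0,0,0],"spin":-4}]'
python3 -c "
from h import *
s=manip.read_state();print(s['wrist_force'],s['moment'],np.degrees(s['eef_rot']))"
```

```text
clock: 10.58
eef_pos: [564.1, 103.6, 113.6]
eef_rot: [3.135, -0.005, -0.364]
wrist_force: [-0.4, -0.2, 7.0]
finger_gap: 14.0
[-0.35694066 -0.2228741   7.03734385] [0.15349081 0.34342939 0.07404803] [179.61149768  -0.26938871 -20.83305653]
clock: 11.25
eef_pos: [564.2, 103.6, 113.9]
eef_rot: [3.135, -0.005, -0.434]
wrist_force: [-1.3, 0.2, 6.3]
finger_gap: 13.7
[-1.32512863  0.15888206  6.34721753] [0.09260878 0.42047404 0.03636831] [179.61969455  -0.28926895 -24.84977515]
```

```bash
for i in 1; do python3 -m crank '[{"offset":[0,0,-0.0005],"spin":-0.5},{"offset":[0,0,-0.0005],"spin":-1},{"offset":[0,0,-0.0005],"spin":-1.5},{"offset":[0,0,-0.0005],"spin":-2},{"offset":[0,0,-0.0005],"spin":-2.5},{"offset":[0,0,-0.0005],"spin":-3},{"offset":[0,0,-0.0005],"spin":-3},{"offset":[0,0,-0.0005],"spin":-3}]'; done
python3 -c "
from h import *
s=manip.read_state();print(s['wrist_force'],s['moment'],np.degrees(s['eef_rot']))"
```

```text
clock: 11.92
eef_pos: [564.4, 103.9, 113.7]
eef_rot: [3.136, -0.006, -0.486]
wrist_force: [0.4, 1.7, 6.4]
finger_gap: 13.8
[0.39646369 1.74882182 6.38272062] [0.40932289 0.24566742 0.23881615] [179.65476904  -0.3231774  -27.82683288]
```

```bash
python3 -m crank '[{"offset":[0,0,0],"spin":-0.3},{"offset":[0,0,0],"spin":-0.6},{"offset":[0,0,0],"spin":-0.9},{"offset":[0,0,0],"spin":-1.2},{"offset":[0,0,0],"spin":-1.5},{"offset":[0,0,0],"spin":-1.5},{"offset":[0,0,0],"spin":-1.5},{"offset":[0,0,0],"spin":-1.5}]'
python3 -c "
from h import *
s=manip.read_state();print(s['wrist_force'],s['moment'],np.degrees(s['eef_rot']))"
```

```text
clock: 12.58
eef_pos: [564.4, 103.9, 113.7]
eef_rot: [3.136, -0.006, -0.511]
wrist_force: [-1.2, 0.9, 5.0]
finger_gap: 13.9
[-1.18752427  0.92696438  5.01538837] [0.23977955 0.24501638 0.50914519] [179.65586154  -0.3344842  -29.29453336]
```

Torque climbed to 0.5 N·m at about 53°, so this is the end stop. I'll ease the torque, let the spring follow up about 4 mm, then open.

```bash
python3 -m crank '[{"offset":[0,0,0],"spin":0.7},{"offset":[0,0,0],"spin":1.2},{"offset":[0,0,0.001],"spin":1.2},{"offset":[0,0,0.002],"spin":1.2},{"offset":[0,0,0.003],"spin":1.2},{"offset":[0,0,0.004],"spin":1.2},{"offset":[0,0,0.004],"spin":1.2},{"offset":[0,0,0.004],"spin":1.2}]'
python3 -c "
from h import *
s=manip.read_state();print(s['wrist_force'],s['moment'],np.degrees(s['eef_rot']))"
python3 -m crank '[{"offset":[0,0,0],"spin":0},{"offset":[0,0,0],"spin":0},{"offset":[0,0,0],"spin":0},{"offset":[0,0,0],"spin":0},{"offset":[0,0,0],"spin":0},{"offset":[0,0,0],"spin":0},{"offset":[0,0,0],"spin":0},{"offset":[0,0,0],"spin":0}]' 0.5
python3 -m crank '[{"offset":[0,0,0.01],"spin":0},{"offset":[0,0,0.03],"spin":0},{"offset":[0,0,0.06],"spin":0},{"offset":[0,0,0.09],"spin":0},{"offset":[0,0,0.12],"spin":0},{"offset":[0,0,0.14],"spin":0},{"offset":[0,0,0.14],"spin":0},{"offset":[0,0,0.14],"spin":0}]'
python3 - <<'E'
from h import *
s=manip.read_state();w=manip.camera('wrist');print(s['wrist_force'],s['eef_pos'])
r=rect(w,s,563.5,104,147.5)
for z in (147.5,105):
    r=rect(w,s,563.5,104,z)
    m=orange(r);n,l,st,ce=cv2.connectedComponentsWithStats(m)
    for i in range(1,n):
        if st[i,4]>40: f=cv2.fitLine(np.argwhere(l==i)[:,::-1].astype(np.float32),2,0,.01,.01).ravel();print(z,st[i],np.round([563.5+(ce[i][0]-239.5)/4,104-(ce[i][1]-239.5)/4],1),np.degrees(np.arctan(-f[1]/f[0])))
S=manip.camera('scene');c=cv2.resize(S['pixels'][130:220,290:400],(440,360),interpolation=2)
cv2.imwrite('pics/e.png',np.hstack([cv2.resize(r,(360,360)),c])[:,:,::-1])
E
```

```text
clock: 13.25
eef_pos: [564.4, 104.0, 117.8]
eef_rot: [3.136, -0.006, -0.49]
wrist_force: [1.5, 1.2, 1.5]
finger_gap: 13.7
[1.51104463 1.21383258 1.5269339 ] [ 0.37932237 -0.02031526  0.2219496 ] [179.65506715  -0.33446748 -28.09406929]
clock: 13.92
eef_pos: [564.4, 104.0, 117.8]
eef_rot: [3.136, -0.006, -0.49]
wrist_force: [0.1, -0.1, -0.4]
finger_gap: 47.0
clock: 14.58
eef_pos: [564.6, 104.0, 259.2]
eef_rot: [3.137, -0.008, -0.49]
wrist_force: [0.1, 0.2, 0.4]
finger_gap: 46.9
[0.10193506 0.23891259 0.37086495] [564.60568185 104.00307752 259.18729772]
147.5 [376 189  26  31 566] [600.7 112.5] -71.372696
147.5 [ 184  206  128   76 2287] [565.4 103. ] -27.359793
147.5 [149 296  24  29 471] [543.7  86.7] -62.052715
105 [356 161  31  36 751] [596.4 118.8] -70.31989
105 [ 137  181  146   86 2999] [555.9 107.9] -27.310534
105 [ 96 284  28  33 620] [531.   89.2] -62.11268
```

View pics/e.png

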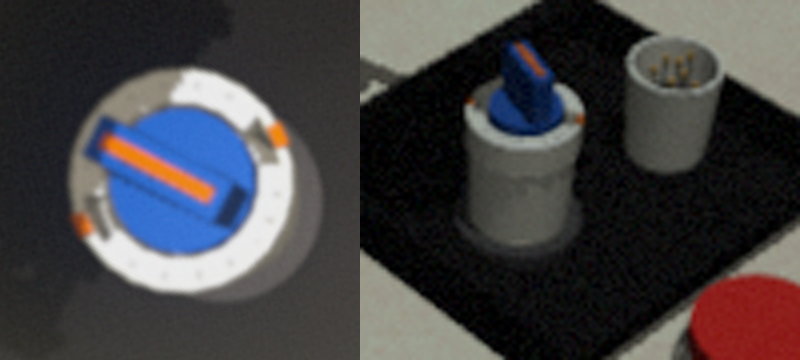

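The cap sits in the mouth, level by eye. The bar is at -27.4°, which is 51.6° (0.90 rad) clockwise from the gaps, and no lugs show in the gaps. I'll check height and tilt with a second wrist view.

```bash
cat > m.py <<'E'
from h import *
def obs():
    s=manip.read_state();w=manip.camera('wrist');out=[]
    m=orange(np.ascontiguousarray(w['pixels']),90);n,l,st,ce=cv2.connectedComponentsWithStats(m)
    for X in([564.5,103.5,147.5],[596.4,118.8,105],[531,89.2,105]):
        u=np.array(wproj(w,s,X));i=min(range(1,n),key=lambda i:np.hypot(*(ce[i]-u))+1000*(st[i,4]<8))
        if X[2]>140:
            p=np.argwhere(l==i)[:,::-1].astype(np.float32);f=cv2.fitLine(p,2,0,.01,.01).ravel();t=(p-f[2:])@f[:2]
            e=[f[2:]+f[:2]*t.min(),f[2:]+f[:2]*t.max()]
            e.sort(key=lambda q:wz(w,s,*q,147)[0]);out+=e
        else: out.append(ce[i])
    # plug disc (blue minus bar hard to separate) skipped
    return [wray(w,s,*q) for q in out]
def meet(a,b):
    A=np.zeros((3,3));v=np.zeros(3)
    for o,d in(a,b):
        P=np.eye(3)-np.outer(d,d);A+=P;v+=P@o
    return np.linalg.solve(A,v)
E
python3 -c "
from m import *;import pickle;pickle.dump(obs(),open('o1','wb'))"
python3 -m crank '[{"offset":[-0.02,-0.03,0.02],"spin":0},{"offset":[-0.04,-0.06,0.03],"spin":0},{"offset":[-0.06,-0.09,0.03],"spin":0},{"offset":[-0.08,-0.11,0.03],"spin":0},{"offset":[-0.09,-0.12,0.03],"spin":0},{"offset":[-0.09,-0.12,0.03],"spin":0},{"offset":[-0.09,-0.12,0.03],"spin":0},{"offset":[-0.09,-0.12,0.03],"spin":0}]'
python3 -c "
from m import *;import pickle
a=pickle.load(open('o1','rb'));b=obs()
for n,x,y in zip(['stripe a','stripe b','mark1','mark2'],a,b): print(n,np.round(meet(x,y),1))
save(manip.camera('wrist'),'w9.png')"
python3 -c "
import cv2
im=cv2.imread('pics/w9.png');cv2.imwrite('pics/w9b.png',cv2.resize(im,(784,588)))"
```

```text
clock: 15.4
eef_pos: [474.6, -15.4, 286.4]
eef_rot: [3.134, -0.004, -0.49]
wrist_force: [0.3, -0.1, 0.4]
finger_gap: 46.8
stripe a [550.4 110.8 147.6]
stripe b [580.4  95.4 147.5]
mark1 [596.8 118.9 105.7]
mark2 [531.1  89.4 104.6]
```

View pics/w9b.png

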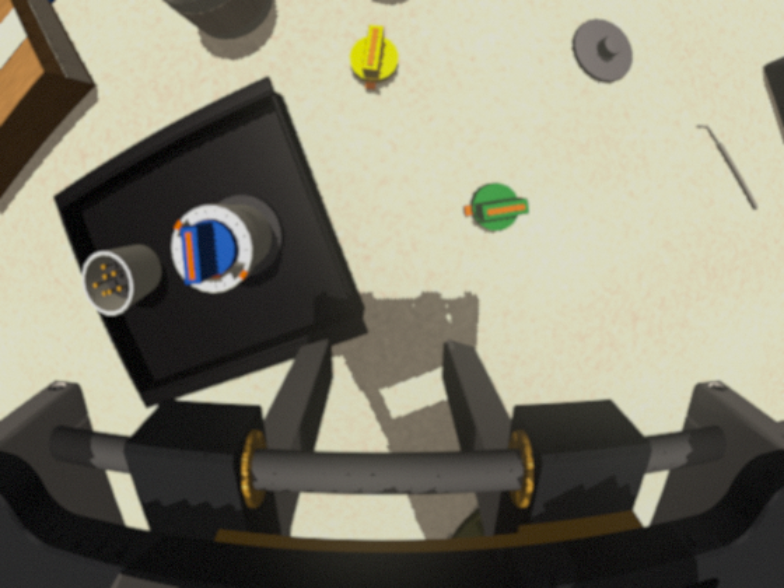

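```bash
python3 -c "
from h import *
print(manip.sign_off())"
```

```text
the job is handed in; nothing more can be done
None
```

The white pot is closed and locked with the blue cap, and I handed the job in after about 15.5 s of robot time.

**What I did:** I gripped the blue cap by its bar and lined its lugs up with the gaps, which I measured at about 24° from world x. The cap went down onto the seal with only the expected spring force. I pressed its underside to about 22.5 mm below the collar's top (about 8 N) and twisted it clockwise to about 53°, where the torque rose to 0.5 N·m. Then I eased off, opened the gripper and moved clear.

**Last checks:**
- **Height:** two wrist-camera views put both ends of the bar's top at z = 147.5 and 147.6 mm. That is exactly the locked height, and it shows the cap is level along the bar.
- **Turn:** the bar sits about 52° (0.90 rad) clockwise of the gaps, within the expected 0.8 to 1 rad.
- **Contact:** the force on the tool is about zero, so the robot is touching nothing.
- **Other things:** those visible in the last wrist view look undisturbed.

**Less certain:**
- The cap sits about 1.8 mm off the pot's axis, within the 2 mm of play.
- I only judged its tilt across the bar by eye.
- The end stop is inferred from the torque rise and the angle, not seen.

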